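# Put the stylus case away under the riser shelf

## Task

Take the long, low walnut stylus case by its upright brass grip and slide it along the cart top, without lifting it, straight and about centred under the steel riser shelf until the whole hinged lid is under the shelf; the plain front end with the grip stays out in front. Do not bump the shelf with the case or the gripper, leave the square walnut box and the chrome eyepiece on the shelf where they stand, and let go at the end.

Things in the scene. Friction and masses are not known exactly. Their poses are not given: they have to be found in the camera images.
- case: Long low walnut case, 190 (x) x 80 mm (y), loose, about 0.4 kg. Origin: centre of underside; x runs from grip end to hinge end. Paler lid with brass corners, x -5 to 95, top at z 28. Dark front deck, x -95 to -5, top at z 24. Fixed on the deck at x -75, y 0: upright brass grip, 30 long (x), 16 thick (y), z 24 to 62; pinch its thickness from above. Starts left or right, the square box opposite.
- riser: Fixed steel shelf like a low bridge on the cart top. Origin: on the cart top below the middle of the shelf's front edge; x points in under it, away from the robot. Top plate x 0 to 150 mm, 148 wide, underside at z 50, top at z 54. Two side walls, 4 thick, over the whole depth, inner faces at y -70 and 70; low flanges out to y -90 and 90. Open in front.
- square_box: Bystander, loose: square walnut box 90 x 90 mm, 44 high, brass corners, a round brass knob 19 high on top. Origin: centre of its underside.
- eyepiece: Bystander, loose: chrome microscope eyepiece, a stepped cylinder 33 mm across and 48 high, standing on the shelf's top plate 60 to 110 mm behind the front edge. Origin: centre of its underside.
There are look-alikes about, which are no part of the job. Leave any blue look-alike of the case alone. What is shaped like the riser but red is not meant.

How it is judged:
By the outcome, as a careful person would: the job done as asked, in the order asked, and still so for the second after the job is handed in, with the robot touching nothing.
It also fails if it takes over 40 s, if anything falls off the work surface, if the arm or the gripper's body presses on something with over 40 N, if the wrist force passes 120 N, or if a joint passes its speed limit or range.

## Robot

A 7-joint arm with a two-finger parallel gripper is mounted at the origin on the work surface. World frame = base frame: x ahead of the robot, y to its left, z up, the work surface at z = 0. Lengths are in mm, angles in rad, forces in N, time in s.
With the tool pointing down it reaches from about 400 to 875 mm from the base axis. Payload 6.5 kg.
Tool frame: the origin (TCP) lies midway between the tips of the shut fingers; the grasp point (between the pads) lies 19 mm behind it; x points along the fingers, y is the direction in which the jaws open and shut, and the axes are right-handed (so a half turn about x gives the same grasp; the last joint's range is limited). The gripper opens to 88 mm and grips with 3 to 60 N. Pads are 18 mm wide; open, the fingers measure 123 mm over their backs; the gripper's body (75 mm by 187 mm) begins 45 mm behind the grasp point.
Start: joints at [1.228, 0.536, -0.004, 1.538, 0.003, 1.067, -0.071], TCP at [177.627, -625.251, 238.716] pointing down, gripper open.
Joint ranges: [-2.7, 2.7], [-0.37, 2.16], [-1.27, 1.26], [0.24, 2.4], [-1.31, 4.45], [0.19, 1.91], [-2.76, 2.76]. Speed limits (rad/s): [2.39, 2.39, 3.14, 3.14, 3.14, 3.14, 3.14].

## Interface

Orientations are given as a 3x3 rotation matrix whose columns are the frame's x, y, z axes.
In Python, from rig import status, eyes, hand_in gives the robot as it stands. The module is installed in compiled form; this text tells all that it offers.
- The arm moves only by the tool arm_command, never from a script. Its argument "targets" is a list of rows, each a list of 6 numbers: the shift along the world's x, y, z in m, then the turn, a rotation vector about the world's x, y, z in rad. A call has 1 to 20 rows; each row shifts and turns the commanded pose from where the row before left it; what a row does not reach is not made up. A row lasts 1/12 s, in which the tool goes at most 41.7 mm and 7.16 degrees, less where a joint would pass 70% of its speed; a pose out of reach is approached as far as the arm can. A call is refused whole if a number of a shift passes 0.0417 or a number of a turn 0.125, either way. A call with a gripper value outside its range is refused whole. "gripper" is the gripper's target within -1 to 1 (shut at 1, half-way at 0, fully open at -1), set as the call begins (left out, the last holds). The fingers move at their own pace and stop on an object; "newtons" is the grip in N (left out, the last holds). Time passes only in rows, so rows that do not move let the fingers close. It gives the time, the measured TCP pose, the force and the opening at its end, in the units of the state.
- status.observe(): the state, without advancing time (a new reading comes with each control period).
- eyes.capture(name): name is "scene" or "top" or "wrist"; returns a dict with "color" (420x560x3 uint8, red, green, blue), "fx", "fy", "cx", "cy" (pixels), "k1" (the pictures are not rectified: a ray, as slopes to the right and down, at radius r is drawn at 1 + k1 r^2 times it, then the intrinsics apply), "T" (4x4, takes a point from camera to world coordinates). Camera axes: x right, y down, z forward; pixel columns grow to the right and rows downward; lengths in mm; the calibration is good to about 2 mm. A picture is of the moment at which its call begins. There is no depth.
- hand_in(): hands the job in, once; it reports no verdict.
The state is a dict: "time_s": time; "q": joint angles; "qvel": joint speeds; "tau": joint torques, N m; "tcp_pos": TCP position; "tool_rot": TCP orientation; "ft_force": force on the tool from outside, world axes, zero at the start; "moment": the same for the moment, N m; "gripper_width": finger opening in mm.
Only numpy, scipy, OpenCV 4.12 (cv2) and the standard library are available. Lean on these libraries where they do the work, as an engineer would, in place of code of your own. Each camera call takes 0.05 s, during which the arm holds its last target. There are 200 camera calls.

## Working session

There is one attempt and no reset: what is moved stays moved. The work goes in short steps, Python scripts to look and compute and a tool call to move; the robot and the scene stay as the last step left them, time stands still between calls to the robot, and variables do not carry over. Pictures are saved under pics/ and viewed, about 8 in all and at most 12, crops included, and the job is handed in when it is done.

Besides the shell and the picture viewer there is one more tool, called after "Request:" by a JSON object that holds its "fn" and its "kwargs", one argument or row to a line. arm_command: Moves the arm, as the interface text tells. Its arguments: {"type":"object","properties":{"targets":{"type":"array"},"gripper":{"type":"number"},"newtons":{"type":"number"}},"required":["targets"]}

```bash
mkdir -p pics
cat > h.py <<'E'
import numpy as np, cv2
from rig import status, eyes, hand_in
def cap(n,f):
    c=eyes.capture(n); cv2.imwrite(f'pics/{f}.png',c['color'][:,:,::-1]); np.save(f'pics/{f}.npy',c,allow_pickle=True); return c
def load(f): return np.load(f'pics/{f}.npy',allow_pickle=True).item()
def world(c,uv,z):
    K=np.array([[c['fx'],0,c['cx']],[0,c['fy'],c['cy']],[0,0,1.]])
    p=cv2.undistortPoints(np.array([uv],float).reshape(-1,1,2),K,np.array([c['k1'],0,0,0,0.])).reshape(-1,2)
    T=np.array(c['T']);d=np.c_[p,np.ones(len(p))]@T[:3,:3].T;o=T[:3,3]
    return o+d*((np.broadcast_to(z,len(p))-o[2])/d[:,2])[:,None]
def pix(c,P):
    T=np.linalg.inv(np.array(c['T']));q=np.array(P,float)@T[:3,:3].T+T[:3,3];s=q[:,:2]/q[:,2:]
    s=s*(1+c['k1']*(s**2).sum(1,keepdims=True));return s*[c['fx'],c['fy']]+[c['cx'],c['cy']]
E
python3 - <<'E'
from h import *
a=cap('scene','s0');b=cap('top','t0')
for c in(a,b): print(c['fx'],c['k1'],np.round(c['T'],2).tolist())
s=status.observe();print(s['time_s'],s['tcp_pos'],np.round(s['tool_rot'],3).tolist(),s['gripper_width'])
E
```

```text
538.7135361846157 0.024266327271837664 [[-0.6, 0.49, -0.63, 1363.23], [0.8, 0.35, -0.49, 675.4], [-0.01, -0.8, -0.6, 861.65], [0.0, 0.0, 0.0, 1.0]]
509.5572470447492 -0.0826880075203835 [[0.02, -1.0, 0.07, 411.72], [-1.0, -0.02, 0.0, 12.71], [-0.0, -0.07, -1.0, 1453.08], [0.0, 0.0, 0.0, 1.0]]
0.1 [ 177.45333998 -624.74733057  237.92095765] [[-0.001, 0.273, -0.962], [0.001, -0.962, -0.273], [-1.0, -0.002, 0.0]] 88.02337079503128
```

View pics/s0.png

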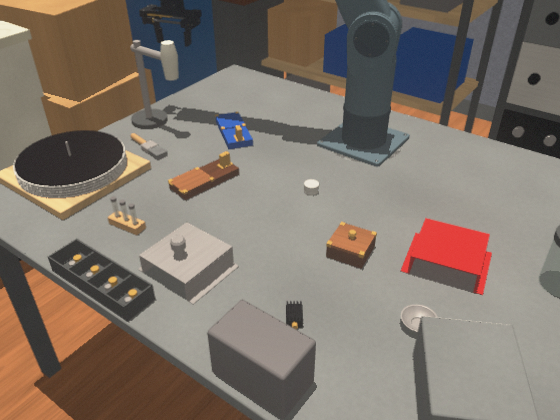

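View pics/t0.png

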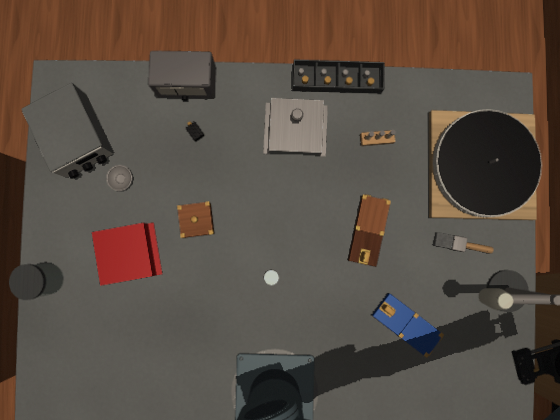

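The top view shows two long cases. The walnut one is at about (370,230), with its grip at (365,256). The blue look-alike is at (405,322). There are also two shelves: grey steel at (296,127) with the eyepiece on it at (297,114), and a red one at (127,253). The walnut case and the grey shelf match the description. I'll confirm this in an enlarged crop.

Run:
```python
from h import *
im=cv2.imread('pics/t0.png')[85:280,250:410]
cv2.imwrite('pics/c0.png',cv2.resize(im[:190],None,fx=3.1,fy=3.1,interpolation=cv2.INTER_CUBIC))
```

```text
(no output)
```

View pics/c0.png

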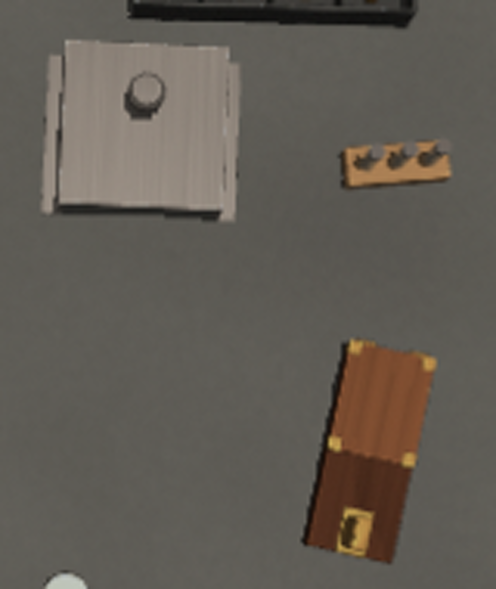

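The crop confirms it: walnut case with a paler lid, brass corners and a brass grip at crop (355,531), and grey steel riser with the chrome eyepiece on top. Next I'll measure both.

Run:
```python
from h import *
c=load('t0')
f=lambda L,z:world(c,np.array(L)/3.1+[250,85]-.34,z)[:,:2]
P=f([(65,40),(229,47),(221,212),(59,206)],54);print('plate TL TR BR BL\n',P.round(1),np.linalg.norm(P-np.roll(P,-1,0),axis=1).round(1))
fl=f([(41,212),(234,221),(240,65),(52,56)],0);print('flange',fl.round(1),np.linalg.norm(fl-np.roll(fl,-1,0),axis=1).round(1))
K=np.vstack([f([(345,340),(438,356)],28),f([(391,563),(304,545)],24)]);print('case\n',K.round(1),np.linalg.norm(K-np.roll(K,-1,0),axis=1).round(1))
def ax(a,b): d=b-a; return np.degrees(np.arctan2(d[1],d[0]))
print('riser yaw',ax((P[2]+P[3])/2,(P[0]+P[1])/2), ax(P[2],P[3])-90,'front mid',(P[2]+P[3])/2, 'fl front',(fl[0]+fl[1])/2,ax(fl[1],fl[0])-90)
print('case yaw',ax((K[2]+K[3])/2,(K[0]+K[1])/2),'centre',K.mean(0),'grip',f([(356,528)],62))
```

```text
plate TL TR BR BL
 [[ 827.4   31.1]
 [ 824.7 -117.5]
 [ 673.2 -112.6]
 [ 675.    32.6]] [148.6 151.7 145.3 152.4]
flange [[ 679.1   50. ]
 [ 675.1 -129.7]
 [ 823.6 -133.1]
 [ 827.7   43.6]] [179.8 148.6 176.8 148.8]
case
 [[ 563.5 -229.8]
 [ 551.  -315. ]
 [ 362.5 -275.1]
 [ 377.  -195.9]] [ 86.1 192.7  80.5 189.5]
riser yaw -1.2151936474178058 -0.7050851227107984 front mid [674.0617884  -40.00633467] fl front [677.08087299 -39.86600006] -1.2627445810448705
case yaw -11.139186895778819 centre [ 463.49084602 -253.95041024] grip [[ 393.85884602 -236.01971437]]
```

Run:
```python
from h import *
s=load('s0');t=load('t0')
print('base scene',world(s,[(150,118)],0)[0],'base top',world(t,[(508,288)],0)[0])
# head: closest point of rays
def ray(c,uv): a=world(c,[uv],0)[0];b=world(c,[uv],300)[0];return a,(b-a)/np.linalg.norm(b-a)
for u,v in [((171,72),(505,301)),((140,48),(555,299))]:
    a,d=ray(s,u);b,e=ray(t,v);k=np.linalg.lstsq(np.c_[d,-e],b-a,rcond=None)[0];print(a+d*k[0],b+e*k[1])
print('tcp px',pix(t,[[177,-625,238],[177,-625,360]]),pix(s,[[177,-625,238],[177,-625,360]]))
print('disc',world(t,[(271,277)],10)[0],'blue',world(t,[(374,308),(400,293),(388,310)],[28,28,62]))
```

```text
base scene [ 288.41644017 -668.49863571    0.        ] base top [ 306.33487469 -666.62422219    0.        ]
[ 272.27845809 -549.63129008  189.39738861] [ 288.16315808 -567.42765379  196.04922784]
[ 290.9410619  -657.32755097  248.53377877] [ 299.66709856 -666.31176841  252.80165783]
tcp px [[535.04827089 349.1472276 ]
 [562.70798734 359.90540197]] [[173.72309141  42.86035792]
 [168.87736151   4.24290135]]
disc [325.08387618  17.73778704  10.        ] blue [[ 246.63066501 -271.14283141   28.        ]
 [ 289.6067926  -343.54517714   28.        ]
 [ 245.84803387 -302.79918318   62.        ]]
```

The case centre is near (463,-254) with yaw about -11° and the grip near (391,-239). The riser front is near (675.5,-40) with yaw about -1.2°. The sizes agree with those given. The lamp near (285,-560..-667) is up to 250 high, so I'll rise and draw inward first, then go above the grip.

Request:
{"fn": "arm_command", "kwargs": {
  "targets": [
    [0,0.03,0.025,0,0,0],
    [0,0.035,0.02,0,0,0],
    [0,0.035,0.02,0,0,0],
    [0,0.035,0.015,0,0,0],
    [0,0.035,0.01,0,0,0],
    [0,0.035,0,0,0,0],
    [0.0237,0.0197,-0.022,0,0,-0.052],
    [0.0237,0.0197,-0.022,0,0,-0.052],
    [0.0237,0.0197,-0.022,0,0,-0.052],
    [0.0237,0.0197,-0.022,0,0,-0.052],
    [0.0237,0.0197,-0.022,0,0,-0.052],
    [0.0237,0.0197,-0.022,0,0,-0.052],
    [0.0237,0.0197,-0.022,0,0,-0.052],
    [0.0237,0.0197,-0.022,0,0,-0.052],
    [0.0237,0.0197,-0.022,0,0,-0.052],
    [0,0,0,0,0,0],
    [0,0,0,0,0,0]
  ],
  "gripper": -1
}}

```text
time_s: 1.52
tcp_pos: [391.1, -241.0, 129.5]
tool_rot: [[-0.002, -0.186, -0.983], [0.002, -0.983, 0.186], [-1.0, -0.002, 0.003]]
ft_force: [-0.4, 0.1, -0.3]
gripper_width: 87.9
```

Run:
```python
from h import *
c=cap('wrist','w1');cap('top','t1')
s=status.observe();print(s['time_s'],s['tcp_pos'],np.round(s['tool_rot'],3).tolist(),np.round(s['q'],2))
print(pix(c,[[391,-239,62],[463.5,-254,28]]),np.round(c['T'],2).tolist())
```

```text
1.6167 [ 390.30686575 -243.56977675  130.86061364] [[-0.001, -0.19, -0.982], [-0.0, -0.982, 0.19], [-1.0, 0.0, 0.001]] [ 0.61  0.39 -0.18  2.1   0.11  0.65 -1.41]
[[278.15275417 225.2585692 ]
 [280.12689219 115.13180691]] [[-0.19, -0.94, -0.29, 466.07], [-0.98, 0.18, 0.06, -256.35], [-0.0, 0.29, -0.96, 274.92], [0.0, 0.0, 0.0, 1.0]]
```

View pics/w1.png

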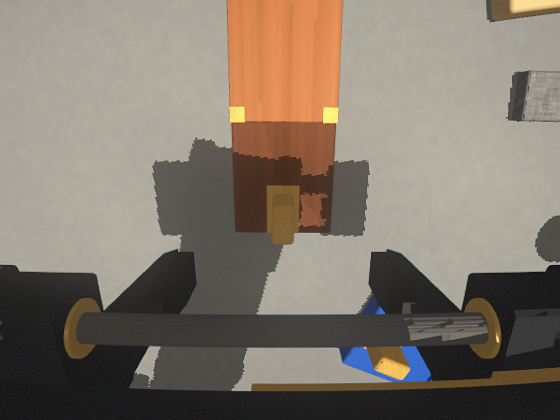

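The wrist view shows the walnut case straight under the tool. The grip's top is centred near (283,221), the deck's front edge at row 232 (columns 235 to 332), and the lid joint at row 122.

Run:
```python
from h import *
c=load('w1');s=status.observe()
print(world(c,[(283,221),(283.5,232),(285.5,122)],[62,24,28]).round(1))
w=world(c,[(235,232),(332,232),(230,122),(341,122),(228,5),(342,5)],[24,24,28,28,28,28]);print(w.round(1))
for i,j in((0,4),(1,5),(2,4),(3,5)): d=w[j]-w[i];print(np.degrees(np.arctan2(d[1],d[0])))
```

```text
[[ 393.5 -242.9   62. ]
 [ 370.9 -239.1   24. ]
 [ 457.9 -257.    28. ]]
[[ 378.4 -199.4   24. ]
 [ 363.4 -278.8   24. ]
 [ 465.7 -216.5   28. ]
 [ 450.4 -297.6   28. ]
 [ 543.  -232.7   28. ]
 [ 528.4 -309.7   28. ]]
-11.41900181658741
-10.583877114628413
-11.852700085639274
-8.8022830166947
```

Request:
{"fn": "arm_command", "kwargs": {
  "targets": [
    [0,0,-0.03,0,0,0],
    [0.001,0,-0.03,0,0,0],
    [0,0,-0.025,0,0,0],
    [0,0,-0.012,0,0,0],
    [0,0,0,0,0,0],
    [0,0,0,0,0,0]
  ]
}}

```text
time_s: 2.12
tcp_pos: [391.2, -244.2, 34.2]
tool_rot: [[-0.0, -0.192, -0.981], [-0.001, -0.981, 0.192], [-1.0, 0.001, 0.0]]
ft_force: [1.1, -0.5, 0.5]
gripper_width: 88.1
```

Request:
{"fn": "arm_command", "kwargs": {
  "targets": [
    [0,0,0,0,0,0],
    [0,0,0,0,0,0],
    [0,0,0,0,0,0],
    [0,0,0,0,0,0],
    [0,0,0,0,0,0],
    [0,0,0,0,0,0],
    [0,0,0,0,0,0],
    [0,0,0,0,0,0]
  ],
  "gripper": 1,
  "newtons": 30
}}

```text
time_s: 2.78
tcp_pos: [392.0, -242.9, 33.8]
tool_rot: [[0.0, -0.19, -0.982], [0.0, -0.982, 0.19], [-1.0, -0.0, -0.0]]
ft_force: [0.1, -0.8, 0.7]
gripper_width: 37.3
```

Request:
{"fn": "arm_command", "kwargs": {
  "targets": [
    [0,0,0,0,0,0],
    [0,0,0,0,0,0],
    [0,0,0,0,0,0],
    [0,0,0,0,0,0],
    [0,0,0,0,0,0],
    [0,0,0,0,0,0]
  ]
}}

```text
time_s: 3.28
tcp_pos: [391.9, -242.8, 33.7]
tool_rot: [[-0.0, -0.19, -0.982], [0.0, -0.982, 0.19], [-1.0, -0.0, 0.0]]
ft_force: [-0.3, 0.8, -0.4]
gripper_width: 15.9
```

Gripped: opening 15.9 mm against 16 mm expected. Now I'll slide and turn the case to line up in front of the riser.

Request:
{"fn": "arm_command", "kwargs": {
  "targets": [
    [0.002,0.005,0,0,0,0.004],
    [0.005,0.011,0,0,0,0.009],
    [0.006,0.013,0,0,0,0.011],
    [0.006,0.013,0,0,0,0.011],
    [0.006,0.013,0,0,0,0.011],
    [0.006,0.013,0,0,0,0.011],
    [0.006,0.013,0,0,0,0.011],
    [0.006,0.013,0,0,0,0.011],
    [0.006,0.013,0,0,0,0.011],
    [0.006,0.013,0,0,0,0.011],
    [0.006,0.013,0,0,0,0.011],
    [0.006,0.013,0,0,0,0.011],
    [0.006,0.013,0,0,0,0.011],
    [0.006,0.013,0,0,0,0.011],
    [0.006,0.013,0,0,0,0.011],
    [0.005,0.012,0,0,0,0.009],
    [0.003,0.007,0,0,0,0.005],
    [0,0,0,0,0,0],
    [0,0,0,0,0,0]
  ]
}}

```text
time_s: 4.87
tcp_pos: [485.2, -38.0, 33.7]
tool_rot: [[0.001, -0.019, -1.0], [0.001, -1.0, 0.019], [-1.0, -0.001, -0.001]]
ft_force: [0.8, 1.3, -1.1]
gripper_width: 15.7
```

Run:
```python
from h import *
cap('wrist','w2');c=cap('top','t2')
s=status.observe();print(s['time_s'],s['tcp_pos'],np.round(s['tool_rot'],3).tolist(),np.round(s['ft_force'],1),s['gripper_width'])
a=cv2.resize(cv2.imread('pics/t2.png')[90:240,220:370],None,fx=3.5,fy=3.5,interpolation=cv2.INTER_CUBIC);cv2.imwrite('pics/c2.png',a)
```

```text
4.9667 [484.86157821 -38.9386463   33.68197438] [[0.0, -0.021, -1.0], [0.0, -1.0, 0.021], [-1.0, -0.0, -0.0]] [ 0.2  1.5 -1.6] 15.712572626495925
```

View pics/w2.png

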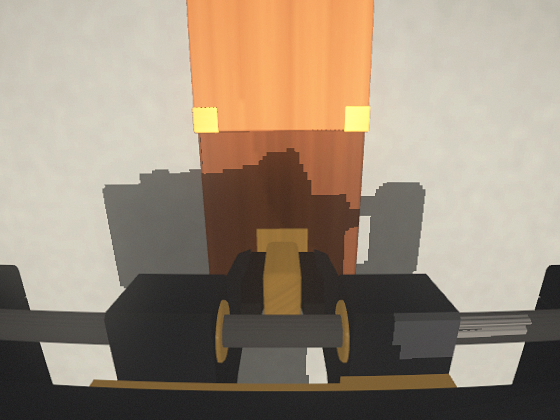

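View pics/c2.png

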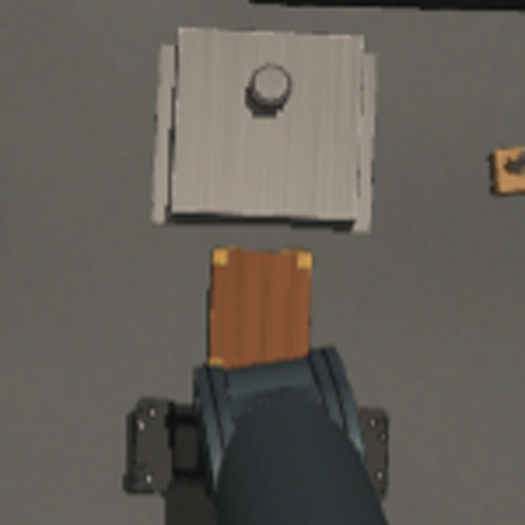

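The wrist view shows the case square in the jaws, with lid edges at columns 190 and 370 about the grip at column 283. The top crop shows the hinge end at (214..312,249), just in front of the plate edge at (172..353,217), and about centred.

Run:
```python
from h import *
c=load('t2')
f=lambda L,z:world(c,np.array(L)/3.5+[220,90]-.36,z)[:,:2]
P=f([(178,28),(363,36),(354,221),(171,214)],54);F=f([(152,222),(369,232),(376,55),(161,45)],0)
H=f([(213,248),(312,250),(310,358),(208,363)],28)
o=(P[2]+P[3])/2;o2=(F[0]+F[1])/2
for n,Q in(('plate',P),('flange',F[[3,2,1,0]]),('case',H)):
    d=(Q[0]+Q[1]-Q[2]-Q[3])/2;print(n,Q.round(1).tolist(),'yaw',np.degrees(np.arctan2(d[1],d[0])).round(2),'near mid',((Q[2]+Q[3])/2).round(1),'far mid',((Q[0]+Q[1])/2).round(1))
```

```text
plate [[827.2, 31.4], [824.4, -117.0], [673.9, -112.2], [675.9, 33.2]] yaw -1.26 near mid [674.9 -39.5] far mid [825.8 -42.8]
flange [[828.4, 45.9], [824.5, -133.1], [675.2, -129.5], [679.0, 49.5]] yaw -1.37 near mid [677.1 -40. ] far mid [826.4 -43.6]
case [[653.8, -1.0], [654.2, -80.9], [566.5, -81.0], [560.5, 0.8]] yaw -0.56 near mid [563.5 -40.1] far mid [654. -41.]
```

Riser yaw is -1.3° and the case is -0.6 to -1.2°. It is offset about 3 mm, against 30 mm of play each side. I'll slide straight in by 136 mm, so the lid's edge ends 15 mm inside.

Request:
{"fn": "arm_command", "kwargs": {
  "targets": [
    [0.004,0,0,0,0,0],
    [0.008,0,0,0,0,0],
    [0.01,0,0,0,0,0],
    [0.01,0,0,0,0,0],
    [0.01,0,0,0,0,0],
    [0.01,0,0,0,0,0],
    [0.01,0,0,0,0,0],
    [0.01,0,0,0,0,0],
    [0.01,0,0,0,0,0],
    [0.01,0,0,0,0,0],
    [0.01,0,0,0,0,0],
    [0.01,0,0,0,0,0],
    [0.01,0,0,0,0,0],
    [0.008,0,0,0,0,0],
    [0.005,0,0,0,0,0],
    [0.002,0,0,0,0,0],
    [0,0,0,0,0,0],
    [0,0,0,0,0,0],
    [0,0,0,0,0,0]
  ]
}}

```text
time_s: 6.55
tcp_pos: [621.7, -40.0, 33.8]
tool_rot: [[-0.0, -0.022, -1.0], [-0.001, -1.0, 0.022], [-1.0, 0.001, 0.0]]
ft_force: [-2.2, -2.3, 3.2]
gripper_width: 15.9
```

Run:
```python
from h import *
c=cap('wrist','w3')
s=status.observe();print(s['time_s'],s['tcp_pos'],np.round(s['tool_rot'],3).tolist(),np.round(s['ft_force'],1),s['gripper_width'])
```

```text
6.6 [621.66804123 -39.95981719  33.7312933 ] [[-0.0, -0.022, -1.0], [-0.001, -1.0, 0.022], [-1.0, 0.001, 0.0]] [-1.7 -2.3  3.8] 15.817435561485581
```

View pics/w3.png

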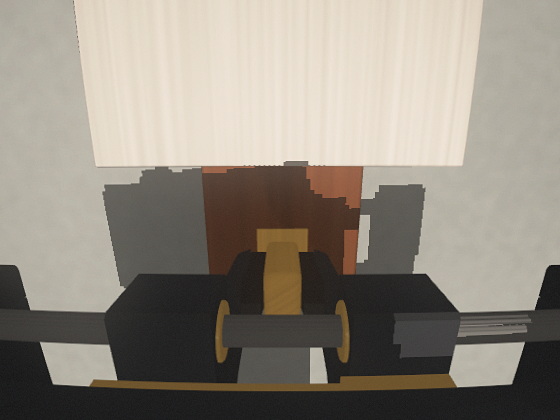

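Run:
```python
from h import *
c=load('w3');c2=load('w2')
e=world(c,[(96,165.5),(463,165.5)],54);print('front edge',e.round(1),e.mean(0).round(1))
j=world(c2,[(203,130.5),(364,130.5)],24);print('lid joint now',(j+[621.7-484.9,-1,0]).round(1))
```

```text
front edge [[ 679.4   32.    54. ]
 [ 676.1 -114.4   54. ]] [677.8 -41.2  54. ]
lid joint now [[690.4  -4.   24. ]
 [688.9 -80.   24. ]]
```

The wrist view shows the plate edge at row 165 across the dark deck, with no pale lid in front of it. The lid joint is about 12 mm inside and centring is within 1–2 mm. Now I'll release and rise straight up.

Request:
{"fn": "arm_command", "kwargs": {
  "targets": [
    [0,0,0,0,0,0],
    [0,0,0,0,0,0],
    [0,0,0,0,0,0],
    [0,0,0,0,0,0],
    [0,0,0,0,0,0],
    [0,0,0,0,0,0],
    [0,0,0,0,0,0],
    [0,0,0,0,0,0]
  ],
  "gripper": -0.3
}}

```text
time_s: 7.27
tcp_pos: [622.0, -38.9, 33.7]
tool_rot: [[0.0, -0.021, -1.0], [0.0, -1.0, 0.021], [-1.0, -0.0, -0.0]]
ft_force: [-0.1, -0.9, -0.1]
gripper_width: 57.3
```

Request:
{"fn": "arm_command", "kwargs": {
  "targets": [
    [0,0,0.005,0,0,0],
    [0,0,0.015,0,0,0],
    [0,0,0.025,0,0,0],
    [0,0,0.03,0,0,0],
    [0,0,0.03,0,0,0],
    [0,0,0.03,0,0,0],
    [-0.03,0,0.02,0,0,0],
    [-0.04,0,0,0,0,0],
    [-0.04,0,0,0,0,0],
    [-0.04,0,0,0,0,0],
    [-0.03,0,0,0,0,0],
    [0,0,0,0,0,0],
    [0,0,0,0,0,0],
    [0,0,0,0,0,0]
  ]
}}

```text
time_s: 8.43
tcp_pos: [443.4, -38.9, 190.0]
tool_rot: [[0.003, -0.021, -1.0], [-0.0, -1.0, 0.021], [-1.0, 0.0, -0.003]]
ft_force: [0.0, -0.8, -0.0]
gripper_width: 57.2
```

Run:
```python
from h import *
cap('top','t4');cap('scene','s4')
s=status.observe();print(s['time_s'],s['tcp_pos'],np.round(s['ft_force'],1),s['gripper_width'])
r=lambda i,f:cv2.resize(i,None,fx=f,fy=f,interpolation=cv2.INTER_CUBIC)
a=r(cv2.imread('pics/t4.png')[85:235,220:350],3);b=r(cv2.imread('pics/s4.png')[170:320,110:260],3)
cv2.imwrite('pics/c4.png',np.hstack([a,b]))
```

```text
8.5333 [443.60708412 -38.82058761 189.42018333] [0.4 0.1 0. ] 57.5835728031656
```

View pics/c4.png

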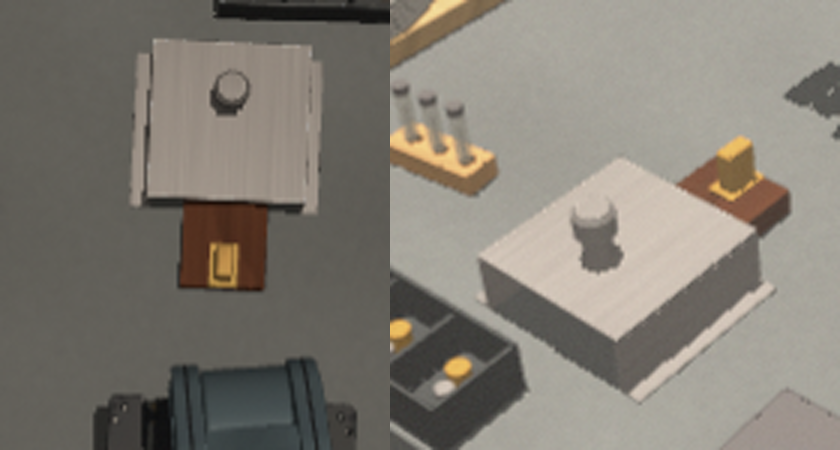

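The crop shows only the dark deck and the grip in front of the plate, centred and straight. The eyepiece stands as before and the arm is clear. I'll hand in.

Run:
```python
from h import *
c=load('t4');print(world(c,np.array([(179,287),(265,290)])/3+[220,85]-.33,24).round(1))
hand_in()
```

```text
[[597.8   0.9  24. ]
 [597.  -80.1  24. ]]
the job is handed in; nothing more can be done
```

I gripped the walnut case by its brass grip and slid it along the cart top without lifting it. It went in straight under the grey steel shelf, and then I let go and backed the arm away. The job is handed in, with the robot's clock at about 8.5 s of the 40 s allowed.

- **Lid under the shelf:** the deck's front edge is at x ≈ 597 and the shelf's front edge at x ≈ 677. That puts the lid joint about 10–12 mm inside, and only the dark deck and the grip show in front.
- **Centring:** the case is within about 2 mm of centre and about 1° of the shelf's direction.
- **Contact:** force readings after each move were under about 5 N, with no sign of a bump. I read them only between moves.
- **Bystanders:** the eyepiece looks unmoved in the final picture. I did not look at the square box again after the first pictures, but the arm never went near it.

No check failed. The yaw of the case from the top picture (-0.6°) and from the tool (-1.2°) differed slightly, which is too small to matter here.

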